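Raise the low-stock marker at the yellow bin

ROBOT

A 6-joint arm with a two-finger parallel gripper is mounted at the origin on the work surface. World frame = base frame: x ahead of the robot, y to its left, z up, the work surface at z = 0. Lengths are in m, angles in degrees, forces in N, time in s.
With the tool pointing down it reaches from about 0.35 to 0.875 m from the base axis. Payload 4.2 kg.
Tool frame: the origin (TCP) lies midway between the tips of the shut fingers; the grasp point (between the pads) lies 19 mm behind it; z points along the fingers, y is the direction in which the jaws open and shut (so a half turn about z gives the same grasp; the last joint's range is limited). The gripper opens to 87 mm and grips with 3 to 60 N. Pads are 19 mm wide; open, the fingers measure 117 mm over their backs; the gripper's body (75 mm by 190 mm) begins 51 mm behind the grasp point.
Start: joints at [-49.297, 22.042, 0.453, 0, -68.411, -14.817], TCP at [0.273, -0.562, 0.223] pointing down, gripper open.
Joint ranges: [-179.83, 179.83], [-69.29, 118.12], [-61.27, 80.66], [-181.25, 117.63], [-171.15, -9.14], [-177.46, 177.46]. Speed limits (degrees/s): [159.86, 159.86, 180, 180, 180, 180].

INTERFACE

Orientations are given as a 3x3 rotation matrix whose columns are the frame's x, y, z axes.
In Python, from station import sense, capture, finish_job gives the robot as it stands. The module is installed in compiled form; this text tells all that it offers.
- The arm moves only by the shell command python3 -m jog 'ROWS' [OPENING]. ROWS is JSON, a list of rows, each a list of 6 numbers: the shift along the tool's x, y, z in cm, then the turn, a rotation vector about the tool's x, y, z in degrees. In form: [[dx, dy, dz, wx, wy, wz], ...]. A call has exactly 5 rows; each row shifts and turns the commanded pose from where the row before left it, along the tool's axes as they then stand; what a row does not reach is not made up. A row lasts 1/12 s, in which the tool goes at most 41.7 mm and 7.16 degrees, less where a joint would pass 70% of its speed; a pose out of reach is approached as far as the arm can. A call is refused whole if a number of a shift passes 4.17 or a number of a turn 7.16, either way. A call with a gripper value outside its range is refused whole. OPENING is the finger opening in cm, from 0 to 8.7, set as the call begins (- or left out, the last holds). The fingers move at their own pace and stop on an object; the grip force is fixed at half the most. Time passes only in rows, so rows that do not move let the fingers close, or fill a call up. It gives the time, the measured TCP pose, the force and the opening at its end, in the units of the state.
- sense(): the state, without advancing time (a new reading comes with each control period).
- capture(name): name is "scene" or "side" or "wrist"; returns a dict with "frame" (480x640x3 uint8, red, green, blue), "fx", "fy", "cx", "cy" (pixels), "dist" ([k1, k2, p1, p2, k3] as OpenCV has them; the pictures are not rectified), "world_to_cam" (4x4, takes a point from world to camera coordinates). Camera axes: x right, y up, looking along -z (the intrinsics and any distortion apply to the point x, -y, -z); pixel columns grow to the right and rows downward; lengths in m; the calibration is good to about 2 mm. A picture is of the moment at which its call begins. There is no depth.
- finish_job(): hands the job in, once; it reports no verdict.
The state is a dict: "time_s": time; "joints": joint angles; "joint_velocities": joint speeds; "effort": joint torques, N m; "tcp_pos": TCP position; "ee_rot": TCP orientation; "wrist_force": force on the tool from outside, world axes, zero at the start; "moment": the same for the moment, N m; "gripper_width": opening from 0.0 (shut) to 1.0 (fully open).
Only numpy, scipy, OpenCV 4.12 (cv2) and the standard library are available. Lean on these libraries where they do the work, as an engineer would, in place of code of your own. Each camera call takes 0.05 s, during which the arm holds its last target.

TASK

The yellow picking bin is running low: slide the marker carriage along its rail until its white centre line is level with the middle of the yellow bin, keeping the telescoping post down on the way. Then, with the red release button in the post's grip squeezed in, pull the post straight up past its first stop to its second stop, and finish still gripping it there, fully extended, since it sinks when let go. Leave the jar, the carton and the screwdriver alone.

Things in the scene. Friction and masses are not known exactly. Their poses are not given: they have to be found in the camera images.
- rail: Aluminium rail, 430 mm long, 44 wide, 20 high, fixed flat on the counter, a black block on each end. Origin: middle of its underside, on the counter. Its y axis runs along the rail (the carriage slides to +y, away from its parking end at -y), z is up, x points from the rail to the bins. Position and yaw vary.
- carriage_mark (a point): Point on the post's axis at the top face of the carriage, 54 mm above the counter. The carriage is a black block 64 (across) x 80 (along the rail) x 32 mm high on the rail, with a white line across its middle; the telescoping post stands upright on it. The line must come level with the yellow bin's middle, measured along the rail.
- carriage (a joint): Travel of the carriage along the rail's +y, in m: 0 at the parking end (mark 160 mm before the rail's middle), 0.32 at the far end; starts between 0 and 0.05. It slides with about 2.5 N of friction and stays where it is left. It can be moved by holding the post's grip.
- grip: Black grip block on top of the post: 30 mm (rail x) x 24 (rail y) x 56 high. Origin: its centre, on the post's axis, 178 mm above the counter while down; axes as the rail's. Take it from above, fingers closing along the rail, one on the red button in its +y face, one on the plain -y face, so that the grip presses the button: 35 mm across, 28 when pressed. 25 mm free beside both faces.
- button_face (a point): Centre of the outer face of the red release button, 20 mm wide and 26 mm high, in the grip's +y face at the grip's mid-height. It stands 11 mm out of the grip, 4 mm when pressed in.
- release (a joint): Press of the red button along the rail's -y, in m: 0 out, 0.007 fully in. A spring pushes it out with 3 N, rising to 6 N. Unless it is pressed in by 5 mm or more, a steel hook under it holds the post down in the catch. It must be in to draw the post out of its lowest position; higher up it makes no difference.
- catch_top (a point): Top of the fixed steel catch that holds the hook, 134 mm above the counter, 36 mm from the post's axis on the +y side; it rides on the carriage. Keep fingertips above it.
- flag (a point): Centre of the orange flag plate, 70 mm (rail y) x 40 mm high, that hangs on the grip 52 mm to the +x side of the post's axis, 137 mm above the counter while the post is down. It rises with the grip.
- post (a joint): First stage of the telescope, the thin steel tube that carries the grip, in m: 0 down, 0.06 drawn out to the first stop. It comes out first, pulled with about 4 N.
- sleeve (a joint): Second stage, the thicker aluminium tube, in m: 0 down, 0.06 drawn out. After the first stop the pull rises to about 7 N and the sleeve follows; the second stop is hard, with the grip's centre 120 mm higher than when down (298 mm above the counter). Nothing latches there: the post sinks by its weight when let go.
- bin_yellow: Yellow plastic picking bin, nearly empty, 125 mm deep (x), 86 wide (y), 66 high, fixed behind the rail in one of three places, 95 mm apart along it, in any order with the blue and the green. Origin: middle of its underside, on the counter, 112 mm from the rail's centre line; axes as the rail's.
- bin_blue: Blue bin full of bolts, same size, fixed. Not the one.
- bin_green: Green bin full of bolts, same size, fixed. Not the one.
- jar: Bystander: clear jar with a red cap, 68 mm across, 85 high, to the left of the rail. Origin: middle of its underside. Not to be moved.
- carton: Bystander: cardboard carton 100 x 70 x 50 mm, to the right of the rail. Origin: middle of its underside. Not to be moved.
- driver: Bystander: screwdriver with a red handle, 200 mm long, 26 thick, lying on the counter to the right of the bins, roughly along y. Origin: its middle, on the counter; x along it. Not to be moved.

How it is judged (in metres and radians):
On the way, in this order (a step that is already met when the one before it is completed fails the run):
1. the carriage stands level with the middle of the yellow bin, the post still down (y of carriage_mark in the frame of bin_yellow between -0.01 and 0.01 m and value of joint each of post, sleeve below 0.015 m), for 0.1 s.
2. the post is drawn out to its first stop, with the carriage still there (y of carriage_mark in the frame of bin_yellow between -0.012 and 0.012 m and value of joint post above 0.05 m), for 0.05 s.
At the end, for the whole second after the job is handed in: The carriage line is within 12 mm of the yellow bin's middle along the rail, both stages of the post are drawn out to within 6 mm of their stops (post and sleeve above 0.054 m), and the fingers still grip it (over 2 N) (y of carriage_mark in the frame of bin_yellow between -0.012 and 0.012 m and value of joint each of post, sleeve above 0.054 m and contact force between the fingers and grip above 2 N); the arm keeps its last pose, push and grip.
It fails at once if the post is raised by more than 20 mm while the carriage is more than 20 mm away from the yellow bin's middle (value of joint any of post, sleeve above 0.02 m and not (y of carriage_mark in the frame of bin_yellow between -0.02 and 0.02 m)).
It fails at once if the jar is moved by more than 20 mm (distance of jar from where it was at the start of the episode above 0.02 m).
It fails at once if the carton is moved by more than 20 mm (distance of carton from where it was at the start of the episode above 0.02 m).
It fails at once if the screwdriver is moved by more than 20 mm (distance of driver from where it was at the start of the episode above 0.02 m).
It also fails if it takes over 38 s, if anything falls off the work surface, if the arm or the gripper's body presses on something with over 40 N, if the wrist force passes 120 N, or if a joint passes its speed limit or range.

## Working session

There is one attempt and no reset: what is moved stays moved. The work goes in short steps, Python scripts to look and compute and a shell command to move; the robot and the scene stay as the last step left them, time stands still between calls to the robot, and variables do not carry over. Pictures are saved under pics/ and viewed, and the job is handed in when it is done.

```bash
mkdir -p pics
python3 - <<'E'
from station import sense,capture
import cv2,pickle
s=sense();print({k:s[k] for k in('time_s','tcp_pos','ee_rot','gripper_width','wrist_force')})
for n in('scene','side'):
    c=capture(n);pickle.dump(c,open(n+'.pkl','wb'));cv2.imwrite(f'pics/{n}0.png',c['frame'][:,:,::-1]);print(n,c['fx'],c['dist'],c['world_to_cam'])
E
```

```text
{'time_s': 0.0, 'tcp_pos': array([ 0.27263755, -0.5617194 ,  0.22145801]), 'ee_rot': array([[-8.99737110e-01, -4.36431074e-01, -1.02531854e-03],
       [-4.36432273e-01,  8.99735004e-01,  1.94768678e-03],
       [ 7.24839514e-05,  2.19988817e-03, -9.99997578e-01]]), 'gripper_width': 1.0016780343196656, 'wrist_force': array([-0.04310719, -0.36937272, -0.1968551 ])}
scene 591.9542558670855 [0.0543908 0.        0.        0.        0.       ] [[-0.57511615  0.81787895  0.01776065  0.33475635]
 [-0.60137131 -0.43739153  0.66861139  0.21743863]
 [ 0.55461154  0.37384846  0.74339987 -1.93410995]
 [ 0.          0.          0.          1.        ]]
side 493.40712395586434 [-0.01614598  0.          0.          0.          0.        ] [[-0.80145386 -0.59783874  0.01614156  0.4418896 ]
 [ 0.43862455 -0.56923804  0.69539669 -0.3466577 ]
 [-0.40654669  0.56440845  0.71844477 -0.97293004]
 [ 0.          0.          0.          1.        ]]
```

View pics/scene0.png

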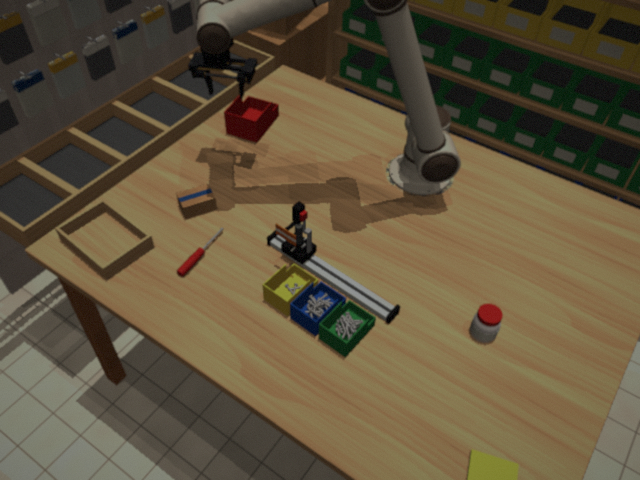

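View pics/side0.png

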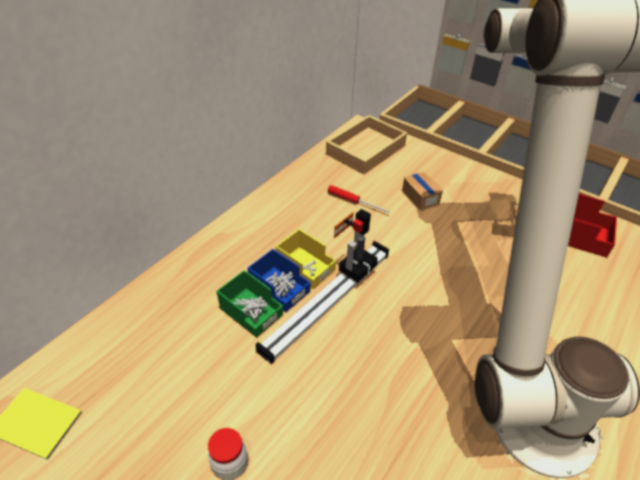

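The scene view shows the carriage near the parking end at about (300,245), with the yellow bin at (288,288) closest to that end, then the blue and green bins. The side view shows the carriage at (355,265) and the yellow bin at (307,258). I'll enlarge both to pick points.

Run:
```python
import cv2
a=cv2.imread('pics/scene0.png');cv2.imwrite('pics/sc1.png',cv2.resize(a[190:360,240:410],(800,800),interpolation=cv2.INTER_CUBIC)[:600])
a=cv2.imread('pics/scene0.png');cv2.imwrite('pics/sc1.png',cv2.resize(a[195:360,230:410],(720,660)[0:2],interpolation=cv2.INTER_CUBIC)[:600])
a=cv2.imread('pics/side0.png');cv2.imwrite('pics/si1.png',cv2.resize(a[200:350,210:400],(760,600),interpolation=cv2.INTER_CUBIC))
```

```text
(no output)
```

View pics/sc1.png

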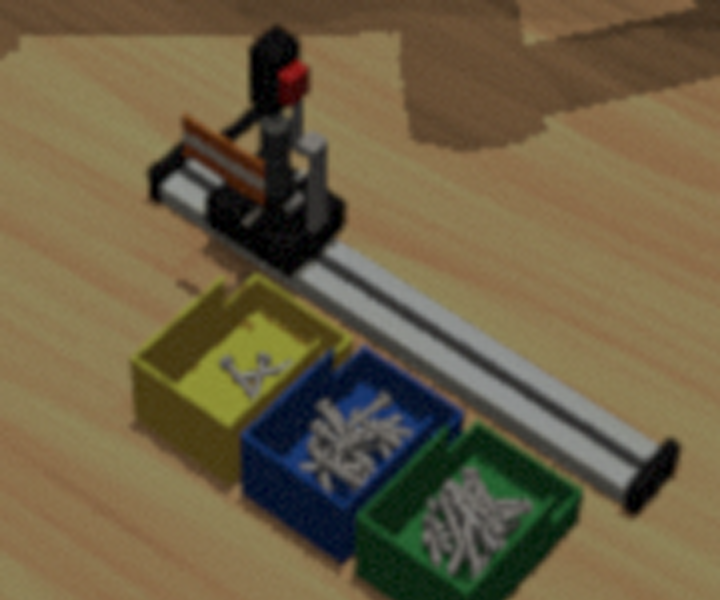

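View pics/si1.png

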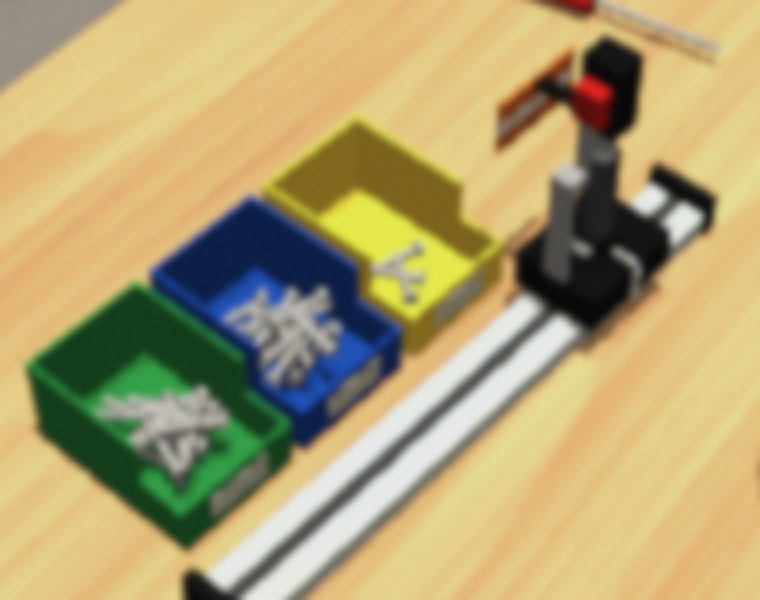

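```bash
cat > h.py <<'E'
import numpy as np,cv2,pickle
def ray(c,uv):
    K=np.array([[c['fx'],0,c['cx']],[0,c['fy'],c['cy']],[0,0,1]])
    p=cv2.undistortPoints(np.array([[uv]],float),K,np.array(c['dist'],float))[0,0]
    T=np.array(c['world_to_cam']);R=T[:3,:3]
    return -R.T@T[:3,3], R.T@np.array([p[0],-p[1],-1.])
def onz(c,uv,z):
    o,d=ray(c,uv);return o+d*(z-o[2])/d[2]
def tri(cs,uvs):
    A=np.zeros((3,3));b=np.zeros(3)
    for c,u in zip(cs,uvs):
        o,d=ray(c,u);d=d/np.linalg.norm(d);P=np.eye(3)-np.outer(d,d);A+=P;b+=P@o
    x=np.linalg.solve(A,b)
    return x
def proj(c,X):
    K=np.array([[c['fx'],0,c['cx']],[0,c['fy'],c['cy']],[0,0,1]]);T=np.array(c['world_to_cam'])
    q=T[:3,:3]@np.array(X)+T[:3,3]; q=np.array([q[0],-q[1],-q[2]])
    return cv2.projectPoints(q[None],np.zeros(3),np.zeros(3),K,np.array(c['dist'],float))[0][0,0]
E
python3 - <<'E'
from h import *
np.set_printoptions(precision=4,suppress=True)
S=pickle.load(open('scene.pkl','rb'));D=pickle.load(open('side.pkl','rb'))
s=lambda x,y:(230+(x+.5)/4-.5,195+(y+.5)/4-.5)
d=lambda x,y:(210+(x+.5)/4-.5,200+(y+.5)/4-.5)
print('side back corners')
for p in[(357,120),(265,187),(250,200),(153,272),(135,285),(30,368)]:print(onz(D,d(*p),.066))
print('scene back corners')
for p in[(134,360),(230,438),(245,436),(345,512),(358,514)]:print(onz(S,s(*p),.066))
print('groove side',onz(D,d(548,318),.02),onz(D,d(240,590),.02))
print('groove scene',onz(S,s(335,255),.02),onz(S,s(640,463),.02), onz(S,s(185,170),.02))
for nm,c in(('scene',S),('side',D)):
    f=c['frame'].astype(int);m=(f[...,0]>110)&(f[...,1]<70)&(f[...,2]<70)
    m=m.astype(np.uint8);n,l,st,ce=cv2.connectedComponentsWithStats(m)
    print(nm,[(st[i].tolist(),ce[i]) for i in range(1,n) if st[i,4]>8])
print('button',tri([S,D],[s(293,84),d(592,102)]))
print('grip top',tri([S,D],[s(275,40),d(613,52)]), onz(S,s(275,40),.206),onz(D,d(613,52),.206))
E
```

```text
side back corners
[ 0.6899 -0.0915  0.066 ]
[ 0.6975 -0.0101  0.066 ]
[0.6975 0.0041 0.066 ]
[0.7041 0.084  0.066 ]
[0.7055 0.098  0.066 ]
[0.7095 0.1801 0.066 ]
scene back corners
[ 0.695 -0.091  0.066]
[ 0.708  -0.0034  0.066 ]
[0.7012 0.0033 0.066 ]
[0.7111 0.0874 0.066 ]
[0.7076 0.0948 0.066 ]
groove side [ 0.5192 -0.0629  0.02  ] [0.5412 0.1985 0.02  ]
groove scene [ 0.514  -0.0589  0.02  ] [0.5418 0.2039 0.02  ] [ 0.5122 -0.1928  0.02  ]
scene [([243, 109, 19, 12, 148], array([252.    , 114.2838])), ([301, 210, 6, 5, 17], array([303.4118, 212.2353])), ([177, 248, 27, 24, 165], array([190.0061, 259.6667])), ([478, 304, 24, 19, 350], array([490.02  , 312.8314]))]
side [([328, 186, 31, 16, 193], array([343.0052, 193.6943])), ([579, 194, 26, 9, 38], array([589.7368, 197.2368])), ([598, 211, 18, 16, 38], array([609.2632, 216.6579])), ([573, 216, 42, 33, 305], array([598.1213, 231.3836])), ([353, 219, 10, 7, 41], array([358.0732, 222.2683])), ([336, 222, 7, 7, 17], array([339.    , 225.2941])), ([209, 429, 33, 34, 894], array([224.9128, 445.5078]))]
button [ 0.52   -0.0915  0.1775]
grip top [ 0.518  -0.1069  0.2062] [ 0.5178 -0.107   0.206 ] [ 0.5181 -0.1071  0.206 ]
```

Rail yaw is about −4.5° (ŷ≈(0.078,0.997)), the grip sits at about (0.518,−0.107), and the yellow bin's middle is about 70 mm further along the rail. I'll rise, turn the jaws onto the rail axis, then move over it.

```bash
python3 -m jog '[[0,0,-2,0,0,6.08],[0,0,-2,0,0,6.08],[0,0,-2,0,0,6.08],[0,0,-2,0,0,6.08],[0,0,-1,0,0,6.08]]' 8.7
python3 - <<'E'
from station import sense
import numpy as np
s=sense();R=s['ee_rot'];print(R.round(3),s['tcp_pos'],R.T@(np.array([.518,-.09,.31])-s['tcp_pos'])*100)
E
```

```text
time_s: 0.52
tcp_pos: [0.2731, -0.5629, 0.315]
ee_rot: [[-0.996, 0.084, 0.001], [0.084, 0.996, -0.003], [-0.002, -0.003, -1.0]]
wrist_force: [0.3, -0.1, 1.0]
gripper_width: 1.003
[[-0.996  0.084  0.001]
 [ 0.084  0.996 -0.003]
 [-0.002 -0.003 -1.   ]] [ 0.27307166 -0.56285517  0.31501842] [-20.44272221  49.17321465   0.40123302]
```

```bash
python3 -m jog '[[-1.36,3.28,0,0,0,0],[-1.36,3.28,0,0,0,0],[-1.36,3.28,0,0,0,0],[-1.36,3.28,0,0,0,0],[-1.36,3.28,0,0,0,0]]';python3 -m jog '[[-1.36,3.28,0,0,0,0],[-1.36,3.28,0,0,0,0],[-1.36,3.28,0,0,0,0],[-1.36,3.28,0,0,0,0],[-1.36,3.28,0,0,0,0]]'; python3 -m jog '[[-1.36,3.28,0,0,0,0],[-1.36,3.28,0,0,0,0],[-1.36,3.28,0,0,0,0],[-1.36,3.28,0,0,0,0],[0,0,0,0,0,0]]'
python3 - <<'E'
from station import sense,capture
import cv2,pickle
for n in('wrist','side'):
    c=capture(n);pickle.dump(c,open(n+'1.pkl','wb'));cv2.imwrite(f'pics/{n}1.png',c['frame'][:,:,::-1])
E
```

```text
time_s: 0.93
tcp_pos: [0.3538, -0.4025, 0.312]
ee_rot: [[-0.997, 0.079, -0.001], [0.079, 0.997, 0.001], [0.001, 0.001, -1.0]]
wrist_force: [0.7, -1.2, -0.4]
gripper_width: 1.0
time_s: 1.35
tcp_pos: [0.4344, -0.2442, 0.3123]
ee_rot: [[-0.997, 0.079, -0.0], [0.079, 0.997, 0.0], [0.0, 0.0, -1.0]]
wrist_force: [1.4, 0.2, -0.2]
gripper_width: 1.0
time_s: 1.77
tcp_pos: [0.5008, -0.1152, 0.3116]
ee_rot: [[-0.997, 0.074, -0.0], [0.074, 0.997, 0.001], [0.0, 0.001, -1.0]]
wrist_force: [0.0, -0.5, 0.0]
gripper_width: 0.998
```

View pics/wrist1.png

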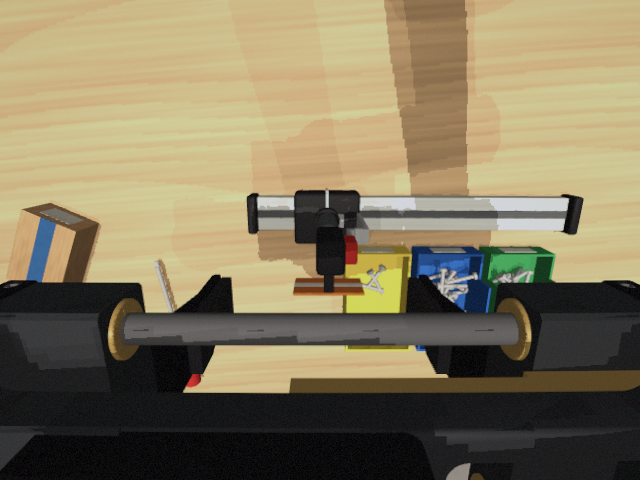

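View pics/side1.png

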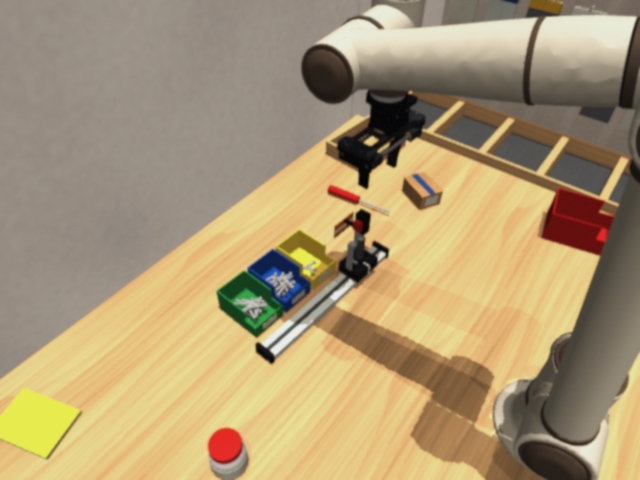

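The wrist view shows the whole rail (250–580, ~213), the carriage with its white line at column ~327, the grip top near (328,240), and the bins to the right below it. I'll enlarge it to measure.

Run:
```python
import cv2
a=cv2.imread('pics/wrist1.png')
cv2.imwrite('pics/w1a.png',cv2.resize(a[180:360,240:440],(800,720),interpolation=cv2.INTER_CUBIC)[:600])
cv2.imwrite('pics/w1b.png',cv2.resize(a[180:330,400:600],(800,600),interpolation=cv2.INTER_CUBIC))
```

```text
(no output)
```

View pics/w1a.png

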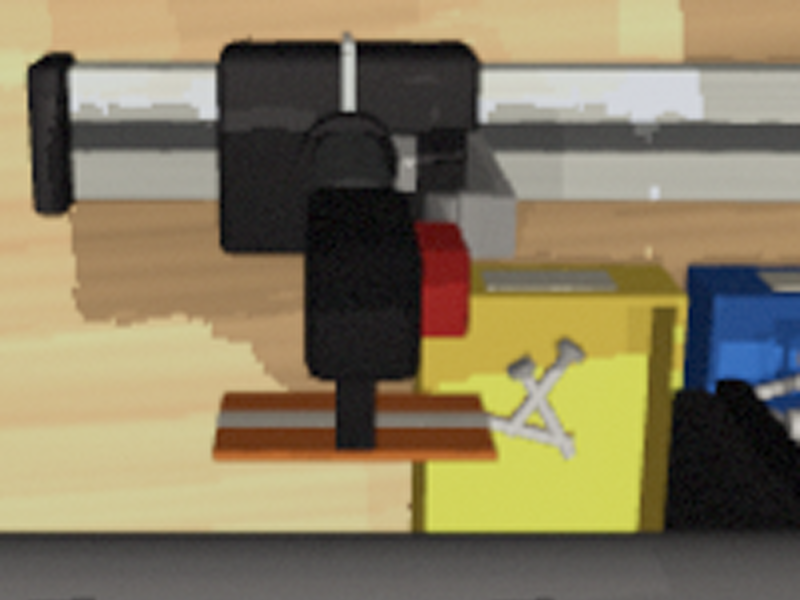

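View pics/w1b.png

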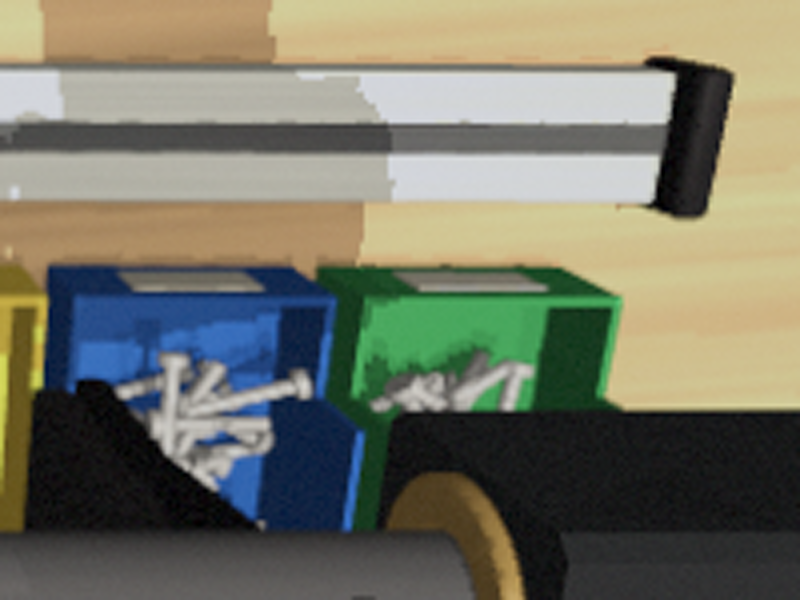

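Run:
```python
from h import *
np.set_printoptions(precision=4,suppress=True)
W=pickle.load(open('wrist1.pkl','rb'))
a=lambda x,y:(240+(x+.5)/4-.5,180+(y+.5)/4-.5)
b=lambda x,y:(400+(x+.5)/4-.5,180+(y+.5)/4-.5)
e1,e2=onz(W,a(100,137),.02),onz(W,b(640,137),.02)
f1,f2=onz(W,a(100,200),.02),onz(W,b(640,202),.02)
print(e1,e2,f1,f2)
for p,q in((e1,e2),(f1,f2)):
    v=q-p;print('yaw',np.degrees(np.arctan2(v[0],v[1])))
v=(e2-e1)[:2];y=v/np.linalg.norm(v);x=np.array([y[1],-y[0]]);print(y)
O=lambda P:(P[:2]@x,P[:2]@y)
print('groove x',O(e1)[0],O(e2)[0])
print('railends',O(onz(W,a(72,137),.02)),O(onz(W,b(667,137),.02)))
print('line',O(onz(W,a(347,75),.054)),O(onz(W,a(347,42),.054)))
print('carr L/R',O(onz(W,a(219,100),.054)),O(onz(W,a(478,100),.054)))
print('Yfront bot R',O(onz(W,a(665,265),0)))
print('B front bot',O(onz(W,b(50,268),0)),O(onz(W,b(298,268),0)))
print('G front bot',O(onz(W,b(319,268),0)),O(onz(W,b(561,268),0)))
print('grip top L/R',O(onz(W,a(306,280),.206)),O(onz(W,a(420,280),.206)),'front/back',O(onz(W,a(365,380),.206)),O(onz(W,a(345,190),.206)))
print('flag',O(onz(W,a(217,395),.157)),O(onz(W,a(480,395),.157)))
```

```text
[ 0.5128 -0.1861  0.02  ] [0.541  0.2011 0.02  ] [ 0.5339 -0.1885  0.02  ] [0.5633 0.2035 0.02  ]
yaw 4.16689528060894
yaw 4.296377025922303
[0.0727 0.9974]
groove x 0.5249767598178139 0.5249767598178139
railends (np.float64(0.5249661913660271), np.float64(-0.15748391285420027)) (np.float64(0.5249661289657136), np.float64(0.24892905613460334))
line (np.float64(0.4993819991781856), np.float64(-0.06854650179063895)) (np.float64(0.48953895379733536), np.float64(-0.06859574166561551))
carr L/R (np.float64(0.5068912305915397), np.float64(-0.10688733676124132)) (np.float64(0.506937052320658), np.float64(-0.02920940200458059))
Yfront bot R (np.float64(0.5746927253060315), np.float64(0.04430991089543361))
B front bot (np.float64(0.575798235103813), np.float64(0.05316365376551049)) (np.float64(0.5758974125341005), np.float64(0.14059455363762305))
G front bot (np.float64(0.5759063344733065), np.float64(0.14803013911167387)) (np.float64(0.5760153515437371), np.float64(0.2341917714643569))
grip top L/R (np.float64(0.5164253304907925), np.float64(-0.0798142986214233)) (np.float64(0.5164466585360689), np.float64(-0.05723769119049174)) front/back (np.float64(0.5375801033688288), np.float64(-0.06794982558568273)) (np.float64(0.4981162344417216), np.float64(-0.07217835111875986))
flag (np.float64(0.5603992270136099), np.float64(-0.10160572801953899)) (np.float64(0.5604729275715802), np.float64(-0.03851228072871822))
```

Rail frame results: the mark is at y = −0.0686 and the yellow middle at +0.0015 (agreeing within 1 mm from the blue and green bins too), so the travel is +70 mm. The yaw is already right. I'll align above the grip with the opening narrowed to 5 cm.

```bash
python3 -m jog '[[-0.5,0.5,1,0,0,0],[-0.5,0.5,1,0,0,0],[-0.5,0.4,2,0,0,0],[-0.21,0.14,2,0,0,0],[0,0,0,0,0,0]]' 5.0; python3 -m jog '[[0,0,0,0,0,0],[0,0,0,0,0,0],[0,0,0,0,0,0],[0,0,0,0,0,0],[0,0,0,0,0,0]]'
python3 - <<'E'
from station import sense,capture
import cv2,pickle
for n in('wrist','side'):
    c=capture(n);pickle.dump(c,open(n+'2.pkl','wb'));f=c['frame'][:,:,::-1]
    if n=='side': f=cv2.resize(f[120:310,280:460],(568,600),interpolation=cv2.INTER_CUBIC)
    cv2.imwrite(f'pics/{n}2.png',f)
E
```

```text
time_s: 2.28
tcp_pos: [0.5145, -0.1056, 0.2471]
ee_rot: [[-0.997, 0.081, -0.01], [0.081, 0.997, 0.001], [0.01, 0.0, -1.0]]
wrist_force: [-0.3, 0.7, -0.0]
gripper_width: 0.706
time_s: 2.7
tcp_pos: [0.5174, -0.1056, 0.2535]
ee_rot: [[-0.997, 0.079, 0.002], [0.079, 0.997, 0.0], [-0.002, 0.0, -1.0]]
wrist_force: [-0.7, -0.1, 0.5]
gripper_width: 0.578
```

View pics/wrist2.png

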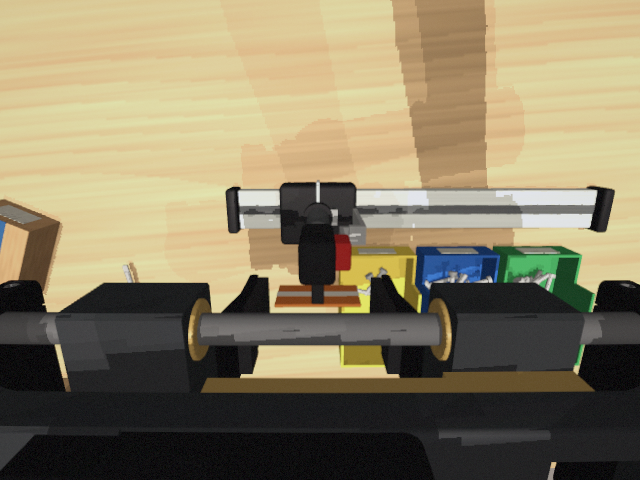

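View pics/side2.png

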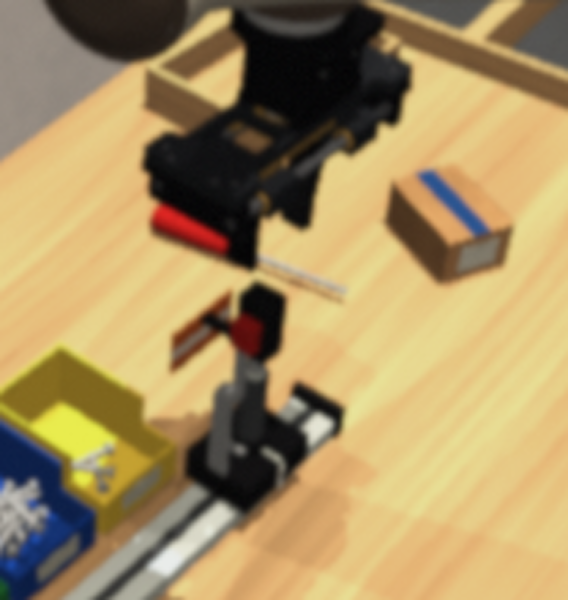

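The gripper is over the grip with the jaws straddling it. Next I nudge +4.5 mm along y and descend.

```bash
python3 -m jog '[[-0.15,0.45,1,0,0,0],[0,0,1,0,0,0],[0,0,1,0,0,0],[0,0,0.5,0,0,0],[0,0,0,0,0,0]]'; python3 -m jog '[[0,0,0,0,0,0],[0,0,0,0,0,0],[0,0,0,0,0,0],[0,0,0,0,0,0],[0,0,0,0,0,0]]'
python3 - <<'E'
from station import sense,capture
import cv2,pickle
for n in('wrist','side'):
    c=capture(n);pickle.dump(c,open(n+'3.pkl','wb'));f=c['frame'][:,:,::-1]
    if n=='side': f=cv2.resize(f[140:290,300:420],(480,600),interpolation=cv2.INTER_CUBIC)
    cv2.imwrite(f'pics/{n}3.png',f)
E
```

```text
time_s: 3.22
tcp_pos: [0.5177, -0.101, 0.2152]
ee_rot: [[-0.997, 0.079, -0.005], [0.079, 0.997, -0.0], [0.004, -0.0, -1.0]]
wrist_force: [-0.2, 0.1, 0.3]
gripper_width: 0.575
time_s: 3.63
tcp_pos: [0.5191, -0.1011, 0.2179]
ee_rot: [[-0.997, 0.079, 0.001], [0.079, 0.997, 0.0], [-0.001, 0.0, -1.0]]
wrist_force: [-0.2, -0.3, 0.1]
gripper_width: 0.575
```

View pics/wrist3.png

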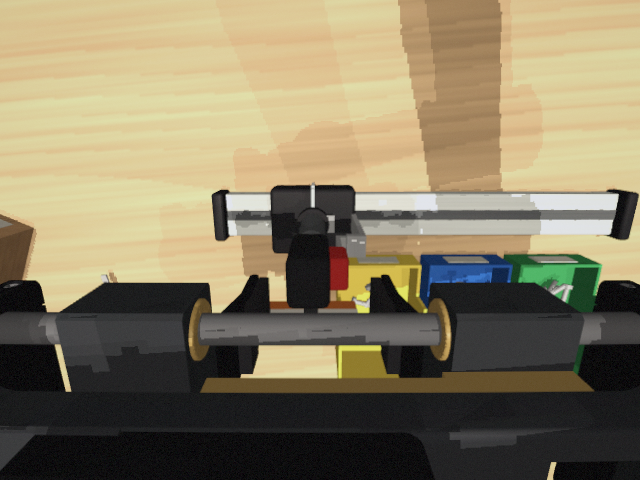

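View pics/side3.png

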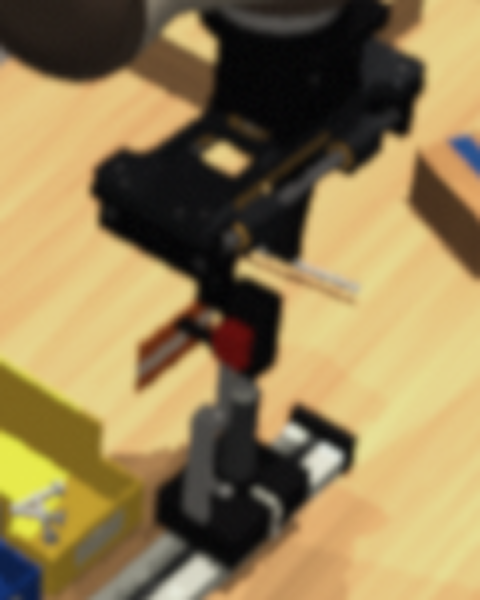

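Run:
```python
from h import *
np.set_printoptions(precision=1,suppress=True)
D=pickle.load(open('side3.pkl','rb'));W=pickle.load(open('wrist3.pkl','rb'))
y=np.array([.0735,.9973,0]);x=np.array([.9973,-.0735,0])
ax=np.array([.5186,-.1066,0]);T=np.array([.5191,-.1011,.2179])
z=np.array([0,0,1])
f=lambda p:(p-[300,140])*4
pts={'tip+y':T+25*y/1e3,'tip-y':T-25*y/1e3,'tip+y back':T+40*y/1e3,'griptop':ax+.206*z,'btn':ax+.178*z+.023*y}
for k,p in pts.items():print(k,f(proj(D,p)),proj(W,p))
for sx in(-1,1):
  for sy in(-1,1):
    p=ax+.206*z+sx*.015*x+sy*.012*y;print('corner',sx,sy,f(proj(D,p)),proj(W,p))
```

```text
tip+y [217.5 301.8] [367.5 295.5]
tip-y [273.1 257.2] [267. 296.]
tip+y back [200.3 315.7] [397.6 295.3]
griptop [250.2 290.6] [306.9 286.2]
btn [221.3 348.5] [346.4 267.7]
corner -1 -1 [284.8 291.9] [283.4 259.5]
corner -1 1 [258.6 313.6] [329.7 259.2]
corner 1 -1 [242.1 268.2] [285.2 311.9]
corner 1 1 [215.6 289.3] [329.5 311.7]
```

Predicted grip and tip pixels match the pictures within about 2 mm across the jaws, and both fingers clear the grip. Descending to grasp height.

```bash
python3 -m jog '[[0.1,0,1.2,0,0,0],[0,0,1.2,0,0,0],[0,0,1.2,0,0,0],[0,0,1.2,0,0,0],[0,0,0.8,0,0,0]]'; python3 -m jog '[[0,0,0,0,0,0],[0,0,0,0,0,0],[0,0,0,0,0,0],[0,0,0,0,0,0],[0,0,0,0,0,0]]'; python3 -m jog '[[0,0,0,0,0,0],[0,0,0,0,0,0],[0,0,0,0,0,0],[0,0,0,0,0,0],[0,0,0,0,0,0]]' 2.0;python3 -m jog '[[0,0,0,0,0,0],[0,0,0,0,0,0],[0,0,0,0,0,0],[0,0,0,0,0,0],[0,0,0,0,0,0]]';  python3 -m jog '[[0,0,0,0,0,0],[0,0,0,0,0,0],[0,0,0,0,0,0],[0,0,0,0,0,0],[0,0,0,0,0,0]]'
python3 - <<'E'
from station import sense,capture
import cv2,pickle
for n in('wrist','side'):
    c=capture(n);pickle.dump(c,open(n+'4.pkl','wb'));f=c['frame'][:,:,::-1]
    if n=='side': f=cv2.resize(f[160:310,300:420],(480,600),interpolation=cv2.INTER_CUBIC)
    cv2.imwrite(f'pics/{n}4.png',f)
E
```

```text
time_s: 4.15
tcp_pos: [0.5175, -0.101, 0.1605]
ee_rot: [[-0.997, 0.079, -0.001], [0.079, 0.997, 0.0], [0.001, 0.0, -1.0]]
wrist_force: [-0.2, 0.7, 0.2]
gripper_width: 0.576
time_s: 4.57
tcp_pos: [0.5184, -0.101, 0.1623]
ee_rot: [[-0.997, 0.079, 0.002], [0.079, 0.997, 0.0], [-0.001, 0.0, -1.0]]
wrist_force: [0.0, 0.5, -0.1]
gripper_width: 0.575
time_s: 4.98
tcp_pos: [0.518, -0.1014, 0.1617]
ee_rot: [[-0.997, 0.079, 0.0], [0.079, 0.997, -0.001], [-0.0, -0.001, -1.0]]
wrist_force: [-0.0, -2.5, 0.9]
gripper_width: 0.32
time_s: 5.4
tcp_pos: [0.518, -0.1012, 0.1617]
ee_rot: [[-0.997, 0.079, 0.0], [0.079, 0.997, -0.0], [-0.0, -0.0, -1.0]]
wrist_force: [-0.4, -2.1, 1.3]
gripper_width: 0.317
time_s: 5.82
tcp_pos: [0.518, -0.101, 0.1617]
ee_rot: [[-0.997, 0.079, 0.0], [0.079, 0.997, -0.0], [-0.0, -0.0, -1.0]]
wrist_force: [-0.2, -2.4, 2.1]
gripper_width: 0.318
```

View pics/wrist4.png

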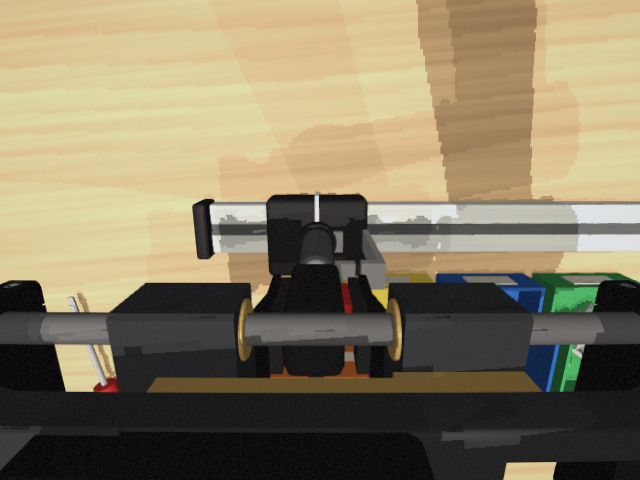

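View pics/side4.png

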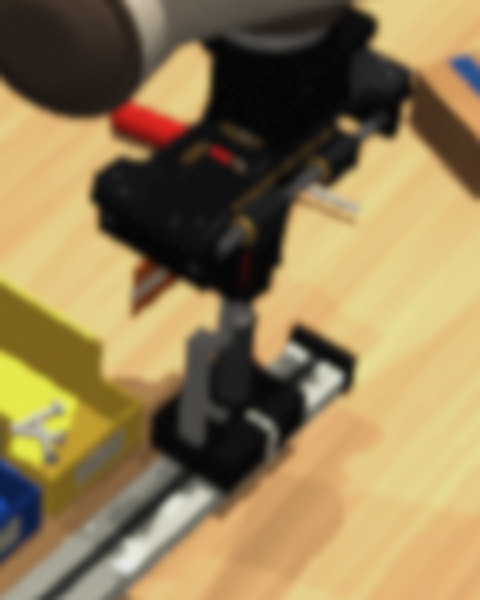

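The gripper holds at 27.7 mm, so the button is pressed in. I'll remeasure the line from the new wrist view.

Run:
```python
import cv2
a=cv2.imread('pics/wrist4.png')
cv2.imwrite('pics/w4a.png',cv2.resize(a[185:305,260:460],(800,480),interpolation=cv2.INTER_CUBIC))
cv2.imwrite('pics/w4b.png',cv2.resize(a[185:305,440:640],(800,480),interpolation=cv2.INTER_CUBIC))
```

```text
(no output)
```

View pics/w4a.png

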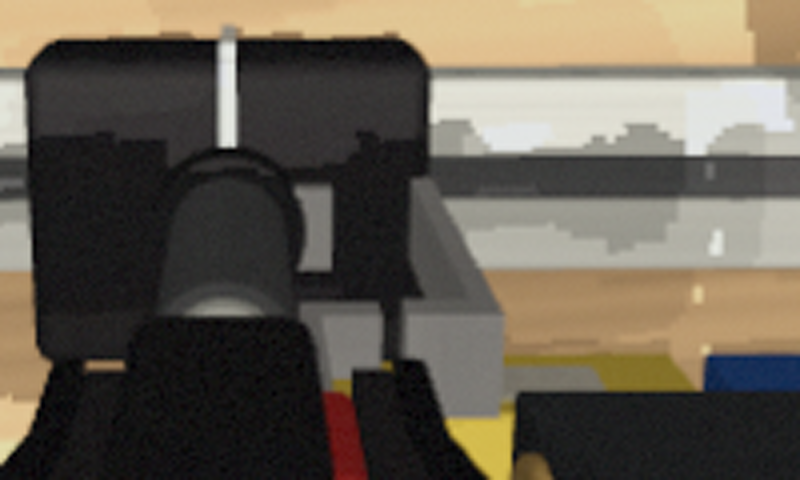

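View pics/w4b.png

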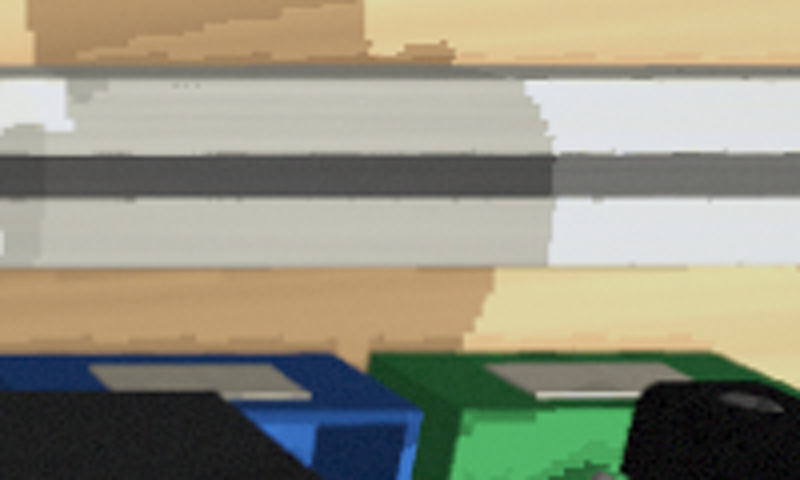

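Run:
```python
from h import *
W=pickle.load(open('wrist4.pkl','rb'))
a=lambda x,y:(260+(x+.5)/4-.5,185+(y+.5)/4-.5)
b=lambda x,y:(440+(x+.5)/4-.5,185+(y+.5)/4-.5)
y=np.array([.0735,.9973])
O=lambda P:(P[:2]@y).round(4)
print('line',O(onz(W,a(227,50),.054)),O(onz(W,a(229,140),.054)))
print('Yr',O(onz(W,a(664,356),0)),'B',O(onz(W,a(706,356),0)),O(onz(W,b(332,354),0)),'G',O(onz(W,b(371,354),0)),O(onz(W,b(712,354),0)))
```

```text
line -0.0637 -0.0634
Yr 0.0423 B 0.0526 0.1381 G 0.1478 0.2337
```

Closing moved the carriage about 5 mm in +y. The line is now at −0.0636 and the yellow middle at about +0.0004, so 64 mm remain.

```bash
python3 -m jog '[[0,0.4,0,0,0,0],[0,0.6,0,0,0,0],[0,0.6,0,0,0,0],[0,0.6,0,0,0,0],[0,0.6,0,0,0,0]]'; python3 -m jog '[[0,0.6,0,0,0,0],[0,0.6,0,0,0,0],[0,0.6,0,0,0,0],[0,0.6,0,0,0,0],[0,0.6,0,0,0,0]]';python3 -m jog '[[0,0.4,0,0,0,0],[0,0.2,0,0,0,0],[0,0,0,0,0,0],[0,0,0,0,0,0],[0,0,0,0,0,0]]';python3 -m jog '[[0,0,0,0,0,0],[0,0,0,0,0,0],[0,0,0,0,0,0],[0,0,0,0,0,0],[0,0,0,0,0,0]]';python3 - <<'E'
from station import sense,capture
import cv2,pickle
for n in('wrist','side'):
    c=capture(n);pickle.dump(c,open(n+'5.pkl','wb'));f=c['frame'][:,:,::-1]
    if n=='side': f=cv2.resize(f[190:340,270:420],(600,600),interpolation=cv2.INTER_CUBIC)
    else:
        cv2.imwrite('pics/w5a.png',cv2.resize(f[185:305,150:350],(800,480),interpolation=cv2.INTER_CUBIC))
        f=cv2.resize(f[185:305,340:540],(800,480),interpolation=cv2.INTER_CUBIC)
    cv2.imwrite(f'pics/{n}5.png',f)
E
```

```text
time_s: 6.33
tcp_pos: [0.5202, -0.0724, 0.1617]
ee_rot: [[-0.997, 0.078, 0.0], [0.078, 0.997, -0.0], [-0.0, -0.0, -1.0]]
wrist_force: [-1.4, -2.4, 3.6]
gripper_width: 0.315
time_s: 6.75
tcp_pos: [0.5225, -0.0425, 0.1617]
ee_rot: [[-0.997, 0.079, -0.0], [0.079, 0.997, -0.0], [0.0, -0.0, -1.0]]
wrist_force: [-1.5, -3.2, 4.6]
gripper_width: 0.314
time_s: 7.17
tcp_pos: [0.523, -0.0364, 0.1617]
ee_rot: [[-0.997, 0.079, 0.0], [0.079, 0.997, 0.001], [-0.0, 0.001, -1.0]]
wrist_force: [-1.8, 0.8, 5.7]
gripper_width: 0.32
time_s: 7.58
tcp_pos: [0.523, -0.0364, 0.1617]
ee_rot: [[-0.997, 0.079, 0.0], [0.079, 0.997, 0.001], [-0.0, 0.001, -1.0]]
wrist_force: [-2.5, 0.1, 5.6]
gripper_width: 0.317
```

View pics/w5a.png

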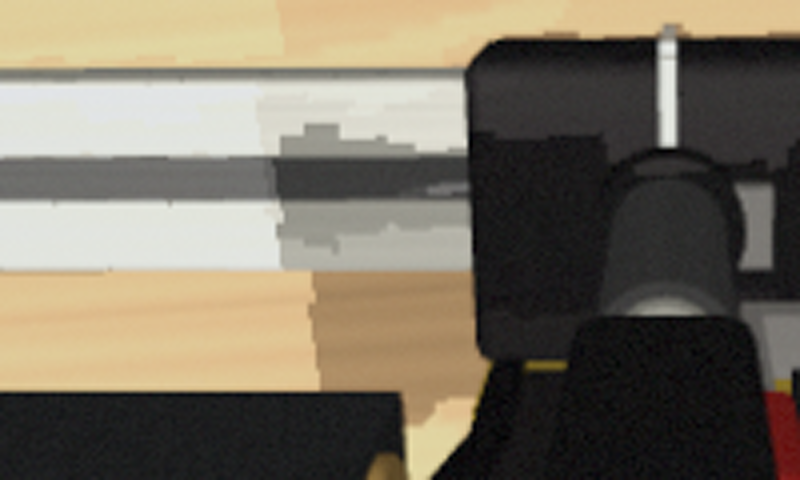

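View pics/wrist5.png

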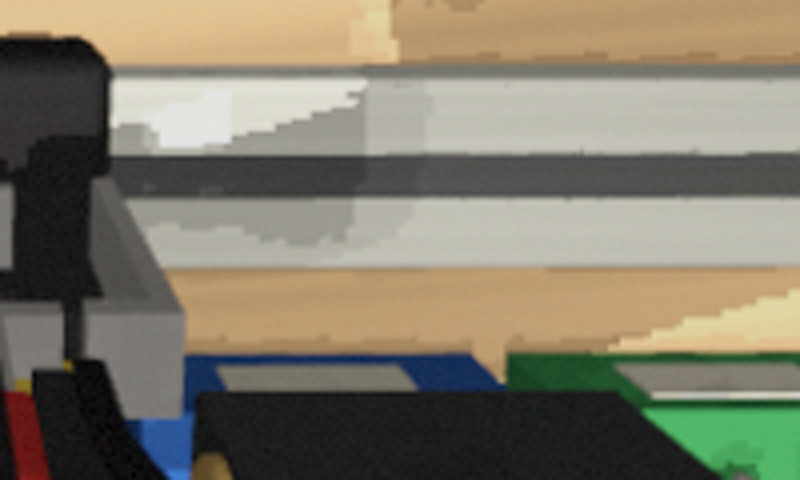

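View pics/side5.png

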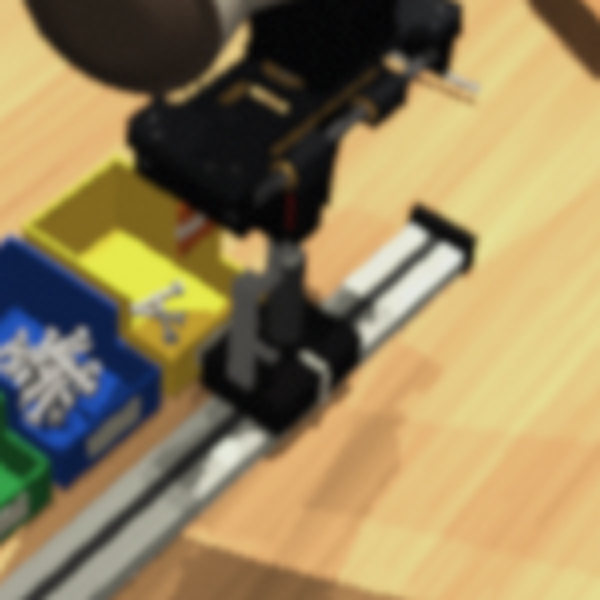

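Run:
```python
from h import *
W=pickle.load(open('wrist5.pkl','rb'));D=pickle.load(open('side5.pkl','rb'))
a=lambda x,y:(150+(x+.5)/4-.5,185+(y+.5)/4-.5)
b=lambda x,y:(340+(x+.5)/4-.5,185+(y+.5)/4-.5)
d=lambda x,y:(270+(x+.5)/4-.5,190+(y+.5)/4-.5)
y=np.array([.0735,.9973])
O=lambda P:(P[:2]@y).round(4)
print('line',O(onz(W,a(667,50),.054)),O(onz(W,a(669,140),.054)))
print('Bright',O(onz(W,b(470,354),0)),'Gleft',O(onz(W,b(507,354),0)))
print('side: line',O(onz(D,d(305,350),.054)),'Y back rim corners',O(onz(D,d(121,160),.066)),O(onz(D,d(25,228),.066)))
```

```text
line 0.0013 0.0016
Bright 0.1383 Gleft 0.1475
side: line -0.0041 Y back rim corners -0.0423 0.0419
```

Run:
```python
from h import *
D=pickle.load(open('side5.pkl','rb'))
f=D['frame'];g=f[270:295,338:360].astype(int).sum(2)//3
for i,r in enumerate(g):print(270+i,r)
xh=np.array([.9973,-.0735]);yh=np.array([.0735,.9973])
for dx in(-.030,-.022):
  for oy in(-.005,0,.005):
    P=xh*(.525+dx)+yh*(.0005+oy);print(dx,oy,proj(D,[*P,.054]))
```

```text
270 [28 29 31 29 30 30 26 20 13 10  8  8  8  9 11 16 20 22 25 37 61 97]
271 [ 29  30  31  30  29  31  25  19  12   9  10   9   8  11   8  11  14  16
  20  34  66 114]
272 [ 29  29  31  31  29  29  24  18  13  11   9   8  10   9  11  13  16  16
  18  26  57 110]
273 [27 30 30 30 30 29 25 18 14 11  9 10  9 11 14 16 16 17 18 21 39 88]
274 [25 29 28 29 28 26 21 16 13 12 11 11 11 12 16 18 17 17 17 19 25 63]
275 [20 23 24 24 22 20 17 16 13 13 12 12 14 15 17 15 17 16 17 17 21 51]
276 [27 22 18 16 15 15 17 19 23 20 17 16 15 16 17 18 16 18 16 15 18 49]
277 [45 32 18 12 12 15 29 52 61 51 33 21 17 18 18 18 17 16 14 13 17 45]
278 [ 57  41  21  12  12  17  44  84 107 100  72  43  26  19  18  17  16  15
  11  10  16  41]
279 [ 56  39  21  13  10  18  43  85 122 136 117  85  55  32  20  15  14  11
  10  10  15  43]
280 [ 41  28  17  14  15  17  30  60  98 127 136 124 100  65  31  16  12  11
   8  11  22  57]
281 [ 23  18  15  14  16  17  22  32  57  87 113 130 127  91  46  18  10   9
  10  19  46  88]
282 [ 15  16  15  18  18  18  18  21  28  44  69  97 113  95  55  21   9  11
  19  45  83 125]
283
[... 673 characters left out ...]
6  16  15  14  12   9  10   9  16  33  62  89 100 102 111 126 147
 167 178 180 178]
291 [ 12  15  13  12  11  11  10  10  15  28  50  72  91 103 121 141 153 167
 174 178 178 175]
292 [ 12  10  12  11  11   9  10  17  27  46  68  83  98 120 146 162 170 173
 174 175 172 169]
293 [  9   9  10   9   9   9  16  30  46  64  78  91 111 141 163 173 173 174
 172 170 167 164]
294 [  8   8  10   8  11  15  30  48  66  77  87 100 127 157 171 174 174 172
 170 168 165 161]
-0.03 -0.005 [351.1575383  280.39100312]
-0.03 0 [349.82910431 281.60278906]
-0.03 0.005 [348.4945131  282.82016673]
-0.022 -0.005 [348.49676671 278.67153917]
-0.022 0 [347.16628333 279.87564494]
-0.022 0.005 [345.82965388 281.0852901 ]
```

The line is within about 1 mm of the yellow middle (the side view agrees within about 1.5 mm). Step 1 is satisfied with the post still down, so I pull straight up.

```bash
python3 -m jog '[[0,0,-0.3,0,0,0],[0,0,-0.5,0,0,0],[0,0,-0.6,0,0,0],[0,0,-0.6,0,0,0],[0,0,-0.6,0,0,0]]'; python3 -m jog '[[0,0,-0.6,0,0,0],[0,0,-0.6,0,0,0],[0,0,-0.6,0,0,0],[0,0,-0.6,0,0,0],[0,0,-0.6,0,0,0]]';python3 -m jog '[[0,0,-0.6,0,0,0],[0,0,-0.3,0,0,0],[0,0,0,0,0,0],[0,0,0,0,0,0],[0,0,0,0,0,0]]';python3 - <<'E'
from station import sense,capture
import cv2,pickle
for n in('wrist','side'):
    c=capture(n);pickle.dump(c,open(n+'6.pkl','wb'));f=c['frame'][:,:,::-1]
    if n=='side': f=cv2.resize(f[150:340,270:420],(474,600),interpolation=cv2.INTER_CUBIC)
    cv2.imwrite(f'pics/{n}6.png',f)
E
```

```text
time_s: 8.1
tcp_pos: [0.5228, -0.0366, 0.1876]
ee_rot: [[-0.997, 0.079, -0.001], [0.079, 0.997, 0.001], [0.001, 0.001, -1.0]]
wrist_force: [0.4, 2.3, -4.1]
gripper_width: 0.316
time_s: 8.52
tcp_pos: [0.5228, -0.0371, 0.2181]
ee_rot: [[-0.997, 0.079, -0.0], [0.079, 0.997, 0.0], [0.0, 0.0, -1.0]]
wrist_force: [0.8, 2.4, -4.3]
gripper_width: 0.317
time_s: 8.93
tcp_pos: [0.5229, -0.0373, 0.2267]
ee_rot: [[-0.997, 0.079, -0.0], [0.079, 0.997, -0.0], [0.0, -0.0, -1.0]]
wrist_force: [0.5, 2.5, -1.4]
gripper_width: 0.317
```

View pics/side6.png

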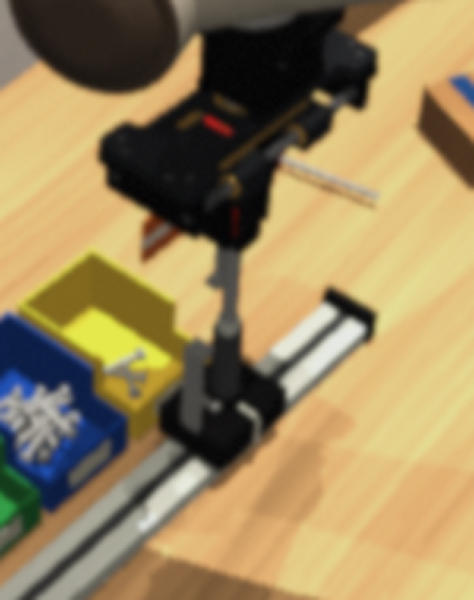

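View pics/wrist6.png

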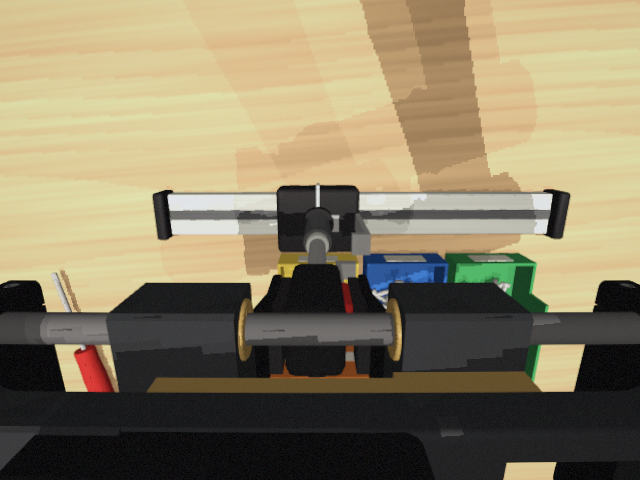

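The post is out (grip raised 65 mm, button still in), and in the wrist view the line (col 318) is centred on the yellow bin (278–358). Continuing to the second stop.

```bash
python3 -m jog '[[0,0,-0.4,0,0,0],[0,0,-0.6,0,0,0],[0,0,-0.6,0,0,0],[0,0,-0.6,0,0,0],[0,0,-0.6,0,0,0]]'; python3 -m jog '[[0,0,-0.6,0,0,0],[0,0,-0.6,0,0,0],[0,0,-0.6,0,0,0],[0,0,-0.4,0,0,0],[0,0,-0.2,0,0,0]]';python3 -m jog '[[0,0,-0.15,0,0,0],[0,0,-0.15,0,0,0],[0,0,-0.1,0,0,0],[0,0,0,0,0,0],[0,0,0,0,0,0]]'
```

```text
time_s: 9.45
tcp_pos: [0.5228, -0.0372, 0.2549]
ee_rot: [[-0.997, 0.079, -0.001], [0.079, 0.997, 0.0], [0.001, 0.0, -1.0]]
wrist_force: [1.5, 1.6, -7.3]
gripper_width: 0.318
time_s: 9.87
tcp_pos: [0.5228, -0.0372, 0.2793]
ee_rot: [[-0.997, 0.079, 0.0], [0.079, 0.997, 0.0], [-0.0, 0.0, -1.0]]
wrist_force: [0.8, 2.2, -7.6]
gripper_width: 0.315
time_s: 10.28
tcp_pos: [0.5228, -0.0372, 0.2819]
ee_rot: [[-0.997, 0.079, -0.001], [0.079, 0.997, 0.0], [0.001, -0.0, -1.0]]
wrist_force: [1.1, 1.3, -10.5]
gripper_width: 0.316
```

```bash
python3 -m jog '[[0,0,-0.1,0,0,0],[0,0,-0.1,0,0,0],[0,0,0,0,0,0],[0,0,0,0,0,0],[0,0,0,0,0,0]]';python3 -m jog '[[0,0,0,0,0,0],[0,0,0,0,0,0],[0,0,0,0,0,0],[0,0,0,0,0,0],[0,0,0,0,0,0]]';python3 - <<'E'
from station import sense,capture
import cv2,pickle
for n in('wrist','side'):
    c=capture(n);pickle.dump(c,open(n+'7.pkl','wb'));f=c['frame'][:,:,::-1]
    if n=='side': f=cv2.resize(f[130:320,270:420],(474,600),interpolation=cv2.INTER_CUBIC)
    else: f=cv2.resize(f[170:310,220:420],(800,560),interpolation=cv2.INTER_CUBIC)
    cv2.imwrite(f'pics/{n}7.png',f)
E
```

```text
time_s: 10.7
tcp_pos: [0.5223, -0.037, 0.2822]
ee_rot: [[-0.997, 0.079, -0.004], [0.079, 0.997, 0.001], [0.004, 0.0, -1.0]]
wrist_force: [4.6, -0.1, -25.1]
gripper_width: 0.318
time_s: 11.12
tcp_pos: [0.5222, -0.037, 0.2823]
ee_rot: [[-0.997, 0.079, -0.004], [0.079, 0.997, 0.001], [0.004, 0.0, -1.0]]
wrist_force: [5.0, -0.2, -25.7]
gripper_width: 0.316
```

View pics/side7.png

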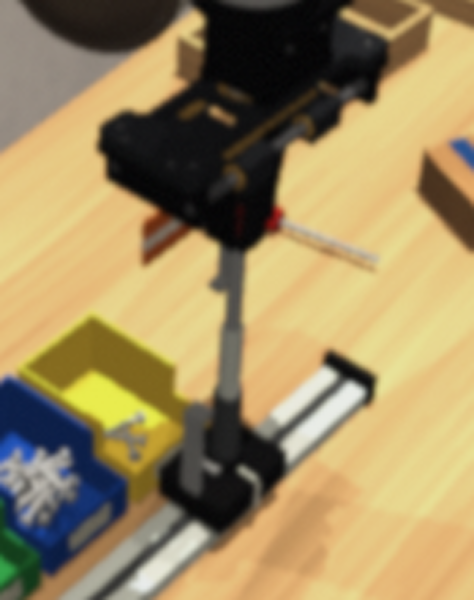

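View pics/wrist7.png

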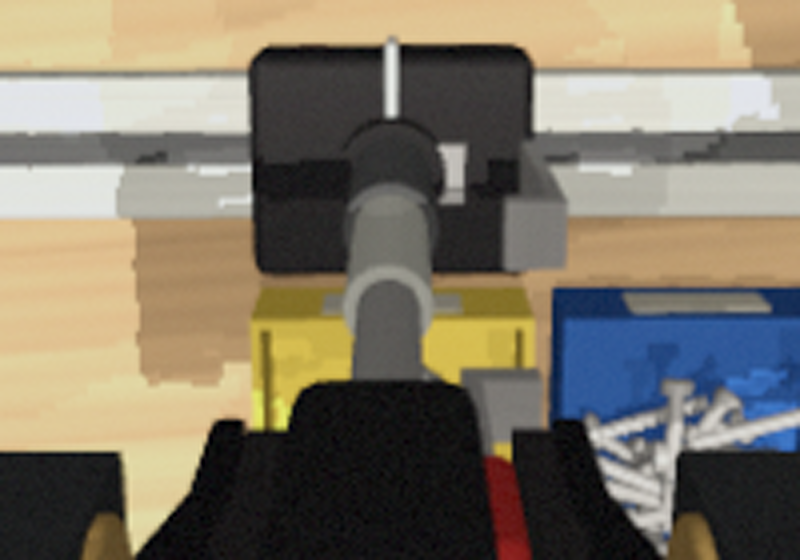

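Both stages are fully out: hard stop at +120.6 mm, with force jumping to 25 N. The line (col 391) is level with the yellow bin's middle (col 394). I'll ease the pull a little, confirm it holds steady, then hand in.

```bash
python3 -m jog '[[0,0,0.06,0,0,0],[0,0,0,0,0,0],[0,0,0,0,0,0],[0,0,0,0,0,0],[0,0,0,0,0,0]]';python3 -m jog '[[0,0,0,0,0,0],[0,0,0,0,0,0],[0,0,0,0,0,0],[0,0,0,0,0,0],[0,0,0,0,0,0]]';python3 - <<'E'
from station import finish_job,sense
print(sense()['wrist_force']);print(finish_job())
E
```

```text
time_s: 11.63
tcp_pos: [0.5222, -0.037, 0.2822]
ee_rot: [[-0.997, 0.079, -0.003], [0.079, 0.997, 0.001], [0.003, 0.0, -1.0]]
wrist_force: [5.8, -0.2, -25.6]
gripper_width: 0.316
time_s: 12.05
tcp_pos: [0.5222, -0.037, 0.2823]
ee_rot: [[-0.997, 0.079, -0.003], [0.079, 0.997, 0.001], [0.003, 0.0, -1.0]]
wrist_force: [3.0, 0.1, -26.3]
gripper_width: 0.314
[  2.97917354   0.05404183 -26.31852793]
the job is handed in; nothing more can be done
None
```

I gripped the post with the button pressed in, slid the carriage about 64 mm until its line was level with the yellow bin, then pulled the post straight up to its second stop. I handed the job in at about 12 s, still gripping the post. No verdict is reported.

- **Alignment:** before the pull, the wrist view put the line about 1 mm from the yellow bin's middle, and the side view agreed within about 1.5 mm. At the end the line was still level with the bin's middle, 3 px off in the 4× enlarged picture.
- **Extension:** the grip rose 120.6 mm to a hard stop. The fingers were 27.5 mm apart, so the button was still in.
- **Pull force:** I tried to ease the pull by 0.6 mm at the end, but the reading stayed at about 26 N, so I left it there. The grip showed no slipping.
- **Bystanders:** I did not touch the jar, carton or screwdriver at any point, but I did not measure their positions again at the end.

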